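# Push a flat battery through the swing gate of the battery return box

### The job

Return the spent block battery that lies on the deck of the battery return box: push the self-closing swing gate open with one finger and, while that finger keeps the gate open, push the battery along the deck with the other finger until it drops into the tray behind. Only push with the fingers: do not pinch, lift or carry the battery, and do not let the battery push or hold the gate open. Afterwards let the gate swing fully shut and leave the other things where they stand.

Things in the scene. Friction and masses are not known exactly. Their poses are not given: they have to be found in the camera images.
- return_box: White battery return box, fixed, 146 mm wide (x), 386 mm long (y). Origin on the worktop below the middle of the shut gate; +y is the push direction, from deck to tray. Deck: flat, 65 mm above the worktop, y = -215 to +4 mm, 130 mm wide between 12 mm high kerbs. Gate posts at y = 0 outside x = -65 and +65 mm, tops at 105 mm. Deck and tray are open from above.
- deck_end (a point): Middle of the deck's end edge, on the deck's top face, where it drops into the tray (box frame 0, 4, 65 mm). Its axes are those of the box.
- gate (a joint): Angle of the swing gate, rad: 0 shut, 1.5 its stop. Dark steel plate 125 mm long, 36 mm high, 4 mm thick, its lower edge 3 mm above the deck; shut, it stands across the deck at box y = 0. Upright hinge at box x = +64.5 mm; it opens only into the tray (free edge moves to box +y).
- gate_hinge (a point): On the gate's hinge axis at mid height of the gate (box frame 64.5, 0, 86 mm); turns with the gate. A spring there always closes the gate: about 0.05 N m shut, 0.1 N m at 1 rad, so 1 to 2 N at a finger 60 mm from the hinge; let go, it shuts within 1 s.
- gate_edge (a point): On the gate's rolled free edge, 124.5 mm from the hinge axis, at mid height (shut: box frame -60, 0, 86 mm).
- tray_in (a point): Middle of the tray's floor (box frame 0, 83, 6 mm), axes of the box. The tray inside: 130 mm wide, box y = 4 to 162 mm, floor 6 mm and wall tops 85 mm above the worktop, so 59 mm deep below the deck.
- battery: Rectangular block battery (black with an orange band, two studs on one end), 30 to 65 g, lying flat on the deck with its long side roughly across the push direction: 44.5 mm long (47 with studs), 26.5 mm wide, 17.5 mm high as it lies. Origin in the middle of the plain end face; its own z axis runs along its length to the studs.
- battery_mid (a point): Middle of the battery, 22 mm along its length from the origin; 8.75 mm above the deck as it lies.
- clip_tin: Round tin with a green lid, 66 mm across, 30 mm high, loose on the worktop beyond the tray end; leave alone. Origin under its centre.
- eraser: Eraser in a card sleeve, 34x46x12 mm, loose on the worktop beyond the tray end; leave alone. Origin under its centre.
- ink_box: Upright carton, 94x68x110 mm, loose on the worktop before the deck's start; leave alone. Origin under its centre.
- glue_stick: Upright glue stick, 27 mm across, 96 mm high, loose on the worktop before the deck's start; leave alone. Origin under its centre.
Mind the look-alikes: they are no part of the job. There is more than one size of the battery; the job needs the smallest.

How it is judged:
By the outcome, as a careful person would: the job done as asked, in the order asked, and still so for the second after the job is handed in, with the robot touching nothing.
It also fails if it takes over 43 s, if anything falls off the work surface, if the arm or the gripper's body presses on something with over 40 N, if the wrist force passes 120 N, or if a joint passes its speed limit or range.

### The arm

A 6-joint arm with a two-finger parallel gripper is mounted at the origin on a cart in front of the work surface, level with it; the furniture and walls round the work are solid. World frame = base frame: x ahead of the robot, y to its left, z up, the work surface at z = 0. Lengths are in m, angles in rad, forces in N, time in s.
With the tool pointing down it reaches from about 0.2 to 0.875 m from the base axis. Payload 3.4 kg.
Tool frame: the origin (TCP) lies at the very end of the fingers, on their centre line; the grasp point (between the pads) lies r.pinch_z behind it (r.pinch_z is the distance from the TCP to the grasp point, in m); z points along the fingers, y is the line along which they close (so a half turn about z gives the same grasp; the last joint's range is limited). The gripper opens to 94 mm and grips with 3 to 60 N. Pads are 16 mm wide; open, the fingers measure 119 mm over their backs; the gripper's body (75 mm by 177 mm) begins 78 mm behind the grasp point.
Start: joints at [1.007, 0.276, 1.505, -0, 1.361, -0.121], TCP at [0.246, 0.52, 0.205] pointing down, gripper open.
Joint ranges: [-2.89, 2.89], [-0.75, 2.08], [0.22, 2.7], [-1.18, 4.32], [0.11, 2.71], [-2.7, 2.7]. Speed limits (rad/s): [2.57, 2.57, 3.14, 3.14, 3.14, 3.14].

### API

Orientations are given as a unit quaternion [x, y, z, w].
In Python, from station import r, vision, ticket gives the robot as it stands.
- The arm moves only by the tool send_rows, never from a script. Its arguments are lists of equal length, an entry for each row: "offset": the shift along the tool's x, y, z in units of 50 cm (1.0 is 50 cm), a list of three; "turn": the turn about the tool's z in units of 180 degrees (1.0 is 180 degrees). A call has 1 to 12 rows; each row shifts and turns the commanded pose from where the row before left it, along the tool's axes as they then stand; what a row does not reach is not made up. A row lasts 1/8 s, in which the tool goes at most 62.5 mm and 10.7 degrees, less where a joint would pass 70% of its speed; a pose out of reach is approached as far as the arm can. A call with a number of a shift or a turn outside -1 to 1 is refused whole. A call with a gripper value outside its range is refused whole. "claw" is the gripper's target within -1 to 1 (fully open at 1, half-way at 0, shut at -1), set as the call begins (left out, the last holds). The fingers move at their own pace and stop on an object; "grip_force" is the grip in N (left out, the last holds). Time passes only in rows, so rows that do not move let the fingers close. It gives the time, the measured TCP pose, the force, the opening and the grip force at its end, in the units of the state.
- r.get_state(): the state, without advancing time (a new reading comes with each control period).
- vision.grab_frame(name): name is "scene" or "top" or "wrist"; returns the picture (400x640x3 uint8, red, green, blue); there is no depth.
- vision.camera_model(name): a dict with "K" (3x3 intrinsics, pixels), "R" (3x3) and "t" (3): a world point X has camera coordinates R X + t; the wrist camera has in their place "mount" (4x4, takes a point from camera to tool coordinates, whose origin is the TCP and whose axes are the flange's). Camera axes: x right, y down, z forward; pixel columns grow to the right and rows downward; lengths in m; the calibration is good to about 2 mm. A picture is of the moment at which its call begins: read the wrist's pose just before it. camera_model takes no time and is no camera call.
- ticket.sign_off(): hands the job in; it is judged then, once.
The state is a dict: "time_s": time; "joint_positions": joint angles; "joint_vel": joint speeds; "joint_efforts": joint torques, N m; "ee_pos": TCP position; "eef_rot": TCP orientation; "force": force on the tool from outside, world axes, zero at the start; "ft_torque": the same for the moment, N m; "opening": finger opening in m; "gripper_force": force on a finger pad.
Only numpy, scipy, OpenCV 4.12 (cv2) and the standard library are available. Lean on these libraries where they do the work, as an engineer would, in place of code of your own. Each camera call takes 0.05 s, during which the arm holds its last target. There are 200 camera calls.

## Working session

There is one attempt and no reset: what is moved stays moved. The work goes in short steps, Python scripts to look and compute and a tool call to move; the robot and the scene stay as the last step left them, time stands still between calls to the robot, and variables do not carry over. Pictures are saved under pics/ and viewed, at most 10 in all, crops included, and the job is handed in when it is done.

Besides the shell and the picture viewer there is one more tool, called after "Emit:" by a JSON object that holds its "op" and its "data". send_rows: Moves the arm, as the interface text tells. Shifts and turns lie within -1 to 1; 1 stands for 50 cm of shift or 180 degrees of turn. Its arguments: {"type":"object","properties":{"offset":{"type":"array"},"turn":{"type":"array"},"claw":{"type":"number"},"grip_force":{"type":"number"}},"required":["offset","turn"]}

```bash
mkdir -p pics; ls
python3 - <<'E'
from station import r, vision, ticket
import cv2,numpy as np
for n in("scene","top"):
    im=vision.grab_frame(n); cv2.imwrite(f"pics/{n}0.png",im[:,:,::-1]); m=vision.camera_model(n)
    print(n,np.round(m["K"],1).tolist(),np.round(m["R"],3).tolist(),np.round(m["t"],3).tolist())
s=r.get_state();print(s["ee_pos"],s["eef_rot"],s["time_s"],s["opening"],r.pinch_z,np.round(vision.camera_model("wrist")["mount"],3).tolist())
E
```

```text
pics
scene [[495.3, 0.0, 319.4], [0.0, 495.3, 198.2], [0.0, 0.0, 1.0]] [[-0.588, -0.809, -0.017], [-0.341, 0.267, -0.901], [0.733, -0.524, -0.433]] [0.322, 0.22, 1.317]
top [[490.0, 0.0, 320.6], [0.0, 490.0, 201.8], [0.0, 0.0, 1.0]] [[-0.194, -0.981, 0.006], [-0.882, 0.172, -0.438], [0.429, -0.091, -0.899]] [0.114, 0.478, 1.14]
[0.24611789 0.51910976 0.20470843] [ 2.19582442e-01  9.75593610e-01 -7.68495785e-04 -2.63600619e-04] 0.1 0.0941310668649993 0.0188 [[-0.0, -0.966, -0.258, 0.075], [1.0, -0.0, 0.0, 0.001], [-0.0, -0.258, 0.966, -0.179], [0.0, 0.0, 0.0, 1.0]]
```

View pics/scene0.png

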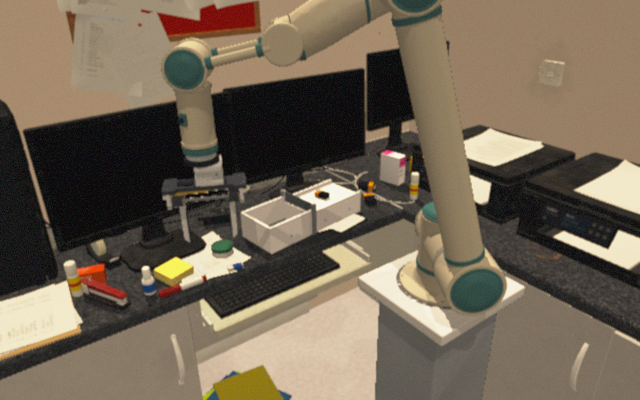

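View pics/top0.png

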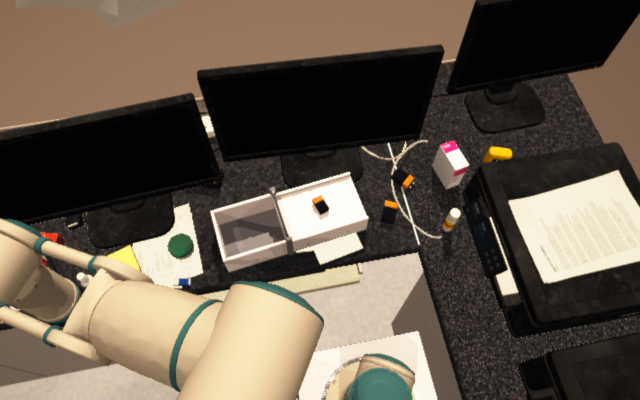

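The push direction runs left in the top view. The battery candidates in the top view are (320,204) on the deck, and (402,178) and (390,208) on the worktop. The one on the deck fits the description, so I'll check it in a close crop.

```bash
cat > h.py <<'E'
import numpy as np,cv2
from station import r,vision
def ray(n,p,z):
    m=vision.camera_model(n);R,t=np.array(m["R"]),np.array(m["t"]);c=-R.T@t
    d=R.T@np.linalg.inv(m["K"])@[p[0],p[1],1]
    return c+d*(z-c[2])/d[2]
def proj(n,X):
    m=vision.camera_model(n);q=np.array(m["K"])@(np.array(m["R"])@X+m["t"]);return q[:2]/q[2]
E
python3 - <<'E'
from h import *
im=cv2.imread("pics/top0.png")[165:285,200:400]
cv2.imwrite("pics/crop.png",cv2.resize(im,None,fx=4,fy=4,interpolation=cv2.INTER_CUBIC))
for p in [(320,204),(402,178),(390,208)]:print(p,ray("top",p,.08 if p[0]==320 else .015))
E
```

```text
(320, 204) [0.49911216 0.01996193 0.08      ]
(402, 178) [ 0.56566156 -0.23069997  0.015     ]
(390, 208) [ 0.48095896 -0.17322808  0.015     ]
```

View pics/crop.png

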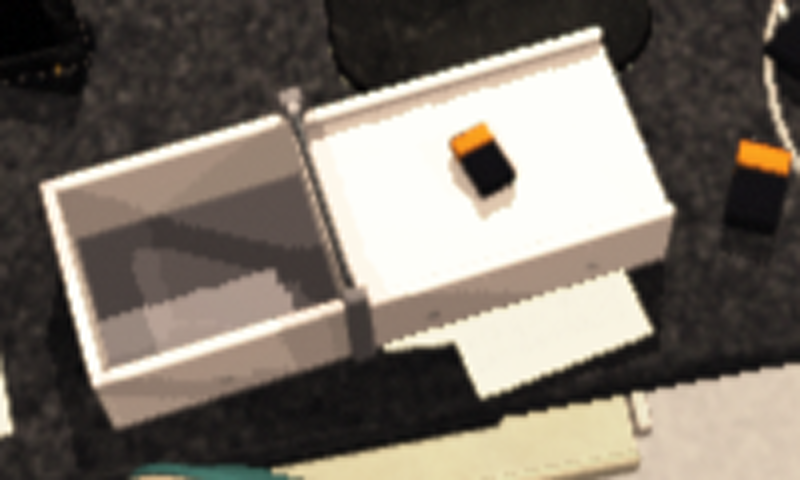

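The crop shows a small black battery with an orange band on the white deck, at crop (483,160), which is top (321,205). The dark gate runs from the post at crop (290,97) to the post at (355,297). The tray is on the left.

Run:
```python
from h import *
from scipy.optimize import least_squares
P=lambda x,y:np.array([200+(x+.5)/4-.5,165+(y+.5)/4-.5])
# box pts: outer corners (tray end outer y: 386-215=171; deck start y=-215)
obs=[((40,185),(73,171,85)),((100,382),(-73,171,85)),((602,30),(73,-215,77)),((673,210),(-73,-215,77))]
for p,b in obs: print(b,ray("top",P(*p),b[2]/1e3))
def f(v):
    c,s=np.cos(v[2]),np.sin(v[2]);o=[]
    for p,b in obs:
        X=np.array([v[0]+c*b[0]/1e3-s*b[1]/1e3,v[1]+s*b[0]/1e3+c*b[1]/1e3,b[2]/1e3]);o+=list(proj("top",X)-P(*p))
    return o
q=least_squares(f,[.5,.1,0]);print("box",q.x,"deg",np.degrees(q.x[2]),np.round(q.fun,2))
v=q.x;c,s=np.cos(v[2]),np.sin(v[2]);R=np.array([[c,-s],[s,c]])
for p,z in [((290,95),.105),((355,297),.105)]:print("post",((ray("top",P(*p),z)[:2]-v[:2])@R)*1e3)
for p,z in [((450,143),.0825),((487,124),.0825),((515,180),.0825),((480,187),.0825),((487,197),.065),((457,167),.065)]:
    w=ray("top",P(*p),z);print("bat",p,w,((w[:2]-v[:2])@R)*1e3)
im=cv2.imread("pics/scene0.png")[150:260,220:400]
cv2.imwrite("pics/crop2.png",cv2.resize(im,None,fx=4,fy=4,interpolation=cv2.INTER_CUBIC))
from station import r
e=r.get_state();from scipy.spatial.transform import Rotation as Ro
print(Ro.from_quat(e["eef_rot"]).as_matrix().round(3))
```

```text
(73, 171, 85) [0.5318731  0.30388281 0.085     ]
(-73, 171, 85) [0.39114365 0.28063786 0.085     ]
(73, -215, 77) [ 0.57892816 -0.07894217  0.077     ]
(-73, -215, 77) [ 0.43983801 -0.09468213  0.077     ]
box [0.48307233 0.12432039 0.12817674] deg 7.343986198573279 [ 0.18 -0.64 -1.5   1.18 -0.1  -1.31  1.49  0.34]
post [73.02664815  2.05006072]
post [-74.90150654   2.91074784]
bat (450, 143) [0.51220481 0.03840083 0.0825    ] [ 17.91073683 -88.93861069]
bat (487, 124) [0.5212307  0.01192437 0.0825    ] [  23.47819657 -116.35161775]
bat (515, 180) [0.47788929 0.00201922 0.0825    ] [ -20.77380191 -120.63535306]
bat (480, 187) [0.47732164 0.02526504 0.0825    ] [-18.36537115 -97.50766738]
bat (487, 197) [0.47730016 0.02051078 0.065     ] [ -18.9943928  -102.22018287]
bat (457, 167) [0.5024499  0.03571362 0.065     ] [  7.89235329 -90.35685318]
[[-0.904  0.428 -0.001]
 [ 0.428  0.904 -0.001]
 [ 0.    -0.002 -1.   ]]
```

View pics/crop2.png

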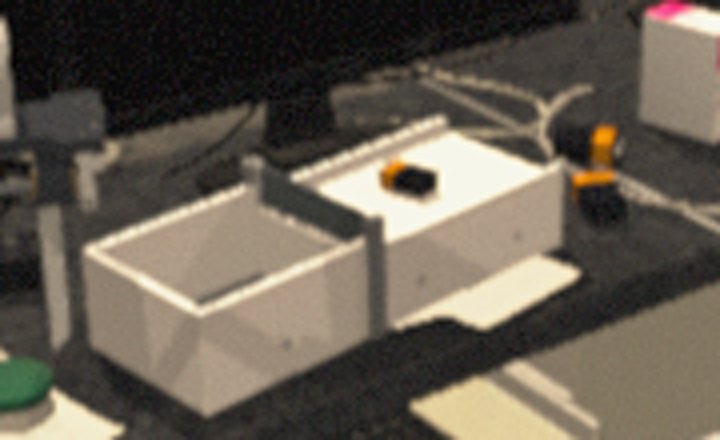

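The crop shows the closed gate across the deck, the battery behind it and the larger look-alikes to the right on the worktop. The deck battery's top face measures about 44 x 26 mm, so it is the smallest size.

Plan: line the tool's y axis up with world Y and push along +Y at X≈0.497. The leading finger opens the gate to about 1.3 rad and the trailing finger pushes the battery.

Emit:
{"op": "send_rows", "data": {"offset": [[0, 0, 0], [0, 0, 0], [0, 0, 0], [0, 0, 0]], "turn": [-0.047, -0.047, -0.0465, 0], "claw": 1}}

```text
time_s: 0.6
ee_pos: [0.2462, 0.5193, 0.205]
eef_rot: [0.002, 1.0, -0.0, -0.0]
force: [0.4, 0.2, 0.0]
opening: 0.0941
gripper_force: 0.0
```

Emit:
{"op": "send_rows", "data": {"offset": [[-0.046, -0.086, 0], [-0.046, -0.086, 0], [-0.046, -0.086, 0], [-0.046, -0.086, 0], [-0.046, -0.086, 0], [-0.046, -0.086, 0], [-0.046, -0.086, 0], [-0.046, -0.086, 0], [-0.046, -0.086, 0], [-0.046, -0.086, 0], [-0.046, -0.086, 0], [0, 0, 0]], "turn": [0, 0, 0, 0, 0, 0, 0, 0, 0, 0, 0, 0]}}

```text
time_s: 2.1
ee_pos: [0.5002, 0.0435, 0.2051]
eef_rot: [0.004, 1.0, -0.0, 0.0]
force: [0.1, -0.2, -0.5]
opening: 0.0943
gripper_force: 0.0
```

Run:
```python
from h import *
from scipy.spatial.transform import Rotation as Ro
s=r.get_state();M=Ro.from_quat(s["eef_rot"]).as_matrix();print(s["ee_pos"],M.round(3).tolist(),s["force"])
im=vision.grab_frame("wrist");cv2.imwrite("pics/w1.png",im[:,:,::-1])
np.savez("w1.npz",p=s["ee_pos"],M=M)
```

```text
[0.50015955 0.04349654 0.2050865 ] [[-1.0, 0.008, 0.0], [0.008, 1.0, -0.001], [-0.0, -0.001, -1.0]] [ 0.12936246 -0.19373999 -0.52280788]
```

View pics/w1.png

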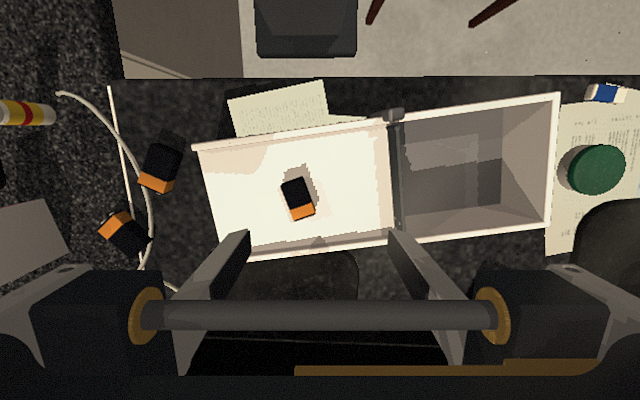

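The wrist view shows the battery at about (298,198), the gate from (395,115) to (397,228), and the deck's start corner at (193,148). I'll measure the battery and the box from this view.

Run:
```python
from h import *
d=np.load("w1.npz");m=vision.camera_model("wrist");K=np.array(m["K"]);T=np.array(m["mount"])
c=d["M"]@T[:3,3]+d["p"];RR=d["M"]@T[:3,:3]
def wr(p,z):
    v=RR@np.linalg.inv(K)@[p[0],p[1],1];return c+v*(z-c[2])/v[2]
im=cv2.imread("pics/w1.png");sub=im[160:235,260:345].astype(int)
dark=((sub.max(2)<70)|((sub[...,2]-sub[...,0])>90)).astype(np.uint8)
cn=max(cv2.findContours(dark,cv2.RETR_EXTERNAL,cv2.CHAIN_APPROX_NONE)[0],key=cv2.contourArea)
rc=cv2.boxPoints(cv2.minAreaRect(cn))+[260,160]
cs=np.array([wr(p,.0825) for p in rc]);print(rc.round(1).tolist(),cs.round(4).tolist(),cs.mean(0),[np.linalg.norm(cs[i]-cs[i-1]) for i in(0,1)])
o=[.4831,.1243];a=.1282;R=np.array([[np.cos(a),-np.sin(a)],[np.sin(a),np.cos(a)]])
for n,p,z in[("deck(-73,-215)",(193,148),.077),("tray(-73,171)",(559,93),.085),("tray(73,171)",(550,225),.085),("post-",(395,113),.105)]:
    w=wr(p,z);print(n,w,((w[:2]-o)@R*1e3).round(1))
print(((cs[:,:2]-o)@R*1e3).round(1).tolist())
```

```text
[[279.7, 183.7], [302.5, 175.4], [316.1, 212.9], [293.3, 221.2]] [[0.4835, 0.0023, 0.0825], [0.4746, 0.0275, 0.0825], [0.5172, 0.0418, 0.0825], [0.5268, 0.0158, 0.0825]] [0.50051539 0.0218514  0.0825    ] [np.float64(0.04533868955004314), np.float64(0.026735690975752964)]
deck(-73,-215) [ 0.44462478 -0.09037748  0.077     ] [ -65.6 -208. ]
tray(-73,171) [0.3931022  0.28622543 0.085     ] [-68.6 172.1]
tray(73,171) [0.53288773 0.30579145 0.085     ] [ 72.6 173.6]
post- [0.41178612 0.11814684 0.105     ] [-71.5   3. ]
[[-15.2, -121.1], [-20.8, -94.9], [23.2, -86.2], [29.5, -113.2]]
```

Emit:
{"op": "send_rows", "data": {"offset": [[0.002, -0.002, 0.05], [0, 0, 0.06], [0, 0, 0.06], [0, 0, 0.05], [0, 0, 0.03], [0, 0, 0.02], [0, 0, 0]], "turn": [0, 0, 0, 0, 0, 0, 0]}}

```text
time_s: 3.02
ee_pos: [0.4975, 0.0456, 0.0703]
eef_rot: [0.001, 1.0, 0.0, -0.0]
force: [-0.5, 0.3, -0.6]
opening: 0.0941
gripper_force: 0.0
```

Emit:
{"op": "send_rows", "data": {"offset": [[0, 0.01, 0], [0, 0.01, 0], [0, 0.01, 0], [0, 0.01, 0], [0, 0.01, 0], [0, 0.01, 0], [0, 0.01, 0], [0, 0.01, 0], [0, 0.01, 0], [0, 0, 0]], "turn": [0, 0, 0, 0, 0, 0, 0, 0, 0, 0]}}

```text
time_s: 4.28
ee_pos: [0.498, 0.0906, 0.0705]
eef_rot: [0.001, 1.0, 0.0, 0.0]
force: [-0.3, -1.6, -0.7]
opening: 0.0936
gripper_force: 0.8
```

Run:
```python
from h import *
a=vision.grab_frame("wrist")[:,:,::-1];b=vision.grab_frame("top")[165:285,200:400,::-1]
b=cv2.resize(b,(640,384),interpolation=cv2.INTER_CUBIC)
cv2.imwrite("pics/p1.png",np.vstack([a[60:260],b]))
```

```text
(no output)
```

View pics/p1.png

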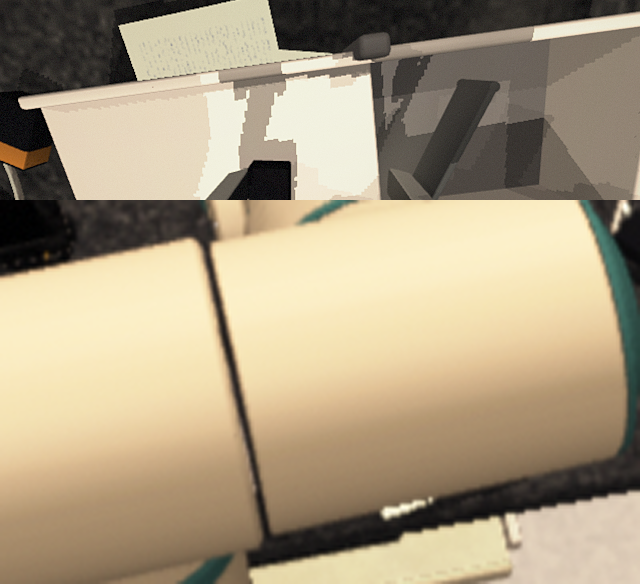

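The gate finger has swung the gate open to about 45°. The battery has squared up against the other finger, with its end at wrist (275,170), so I'll push on.

Emit:
{"op": "send_rows", "data": {"offset": [[0, 0.012, 0], [0, 0.012, 0], [0, 0.012, 0], [0, 0.012, 0], [0, 0.012, 0], [0, 0.012, 0], [0, 0.012, 0], [0, 0.012, 0], [0, 0.012, 0], [0, 0.012, 0], [0, 0.012, 0], [0, 0.012, 0]], "turn": [0, 0, 0, 0, 0, 0, 0, 0, 0, 0, 0, 0]}}

```text
time_s: 5.88
ee_pos: [0.4978, 0.1627, 0.0704]
eef_rot: [0.001, 1.0, 0.0, -0.0]
force: [-1.0, -2.4, -0.6]
opening: 0.0939
gripper_force: 0.7
```

Emit:
{"op": "send_rows", "data": {"offset": [[0, 0.01, 0], [0, 0.01, 0], [0, 0.008, 0], [0, 0, 0], [0, 0, 0]], "turn": [0, 0, 0, 0, 0]}}

```text
time_s: 6.5
ee_pos: [0.4977, 0.1766, 0.0705]
eef_rot: [0.001, 1.0, 0.0, -0.0]
force: [-1.4, 0.7, -0.3]
opening: 0.0939
gripper_force: 0.5
```

Run:
```python
from h import *
a=vision.grab_frame("wrist")[:,:,::-1];b=vision.grab_frame("scene")[140:260,220:400,::-1]
b=cv2.resize(b,(480,320),interpolation=cv2.INTER_CUBIC)
o=np.zeros((270+320,640,3),np.uint8);o[:270]=a[:270];o[270:,:480]=b
cv2.imwrite("pics/p2.png",o)
```

```text
(no output)
```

View pics/p2.png

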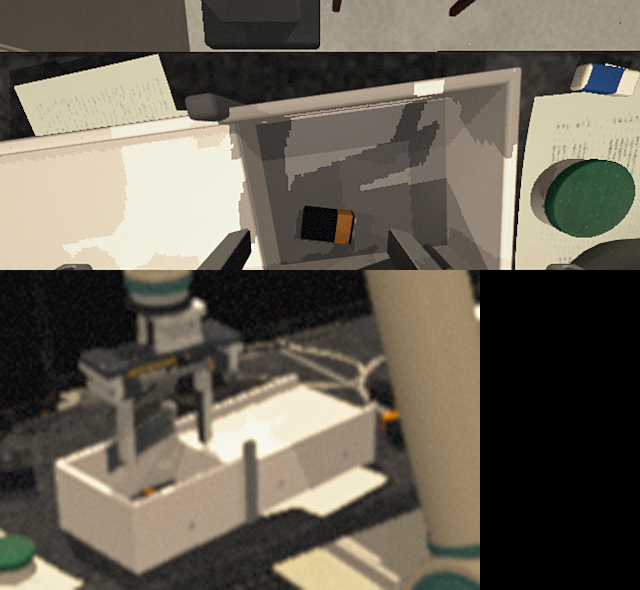

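The battery lies on the tray floor at wrist (328,224), and the finger is still holding the gate open. I'll back out so the gate closes along the finger, then lift.

Emit:
{"op": "send_rows", "data": {"offset": [[0, -0.024, 0], [0, -0.024, 0], [0, -0.024, 0], [0, -0.024, 0], [0, -0.024, 0], [0, -0.024, 0], [0, -0.024, 0], [0, -0.024, 0], [0, -0.024, 0], [0, -0.024, 0], [0, -0.024, 0], [0, -0.01, 0]], "turn": [0, 0, 0, 0, 0, 0, 0, 0, 0, 0, 0, 0]}}

```text
time_s: 8.1
ee_pos: [0.4979, 0.0385, 0.0705]
eef_rot: [0.001, 1.0, 0.0, 0.0]
force: [-1.0, 0.3, 1.1]
opening: 0.0938
gripper_force: 0.0
```

Emit:
{"op": "send_rows", "data": {"offset": [[0, 0, 0], [0, 0, -0.03], [0, 0, -0.06], [0, 0, -0.06], [0, 0, -0.06], [0, 0, -0.06], [0, 0, -0.03], [0, 0, 0], [0, 0, 0], [0, 0, 0]], "turn": [0, 0, 0, 0, 0, 0, 0, 0, 0, 0]}}

```text
time_s: 9.35
ee_pos: [0.497, 0.0393, 0.2193]
eef_rot: [0.001, 1.0, 0.0, -0.001]
force: [-0.3, -0.3, -0.4]
opening: 0.0936
gripper_force: 0.0
```

Run:
```python
from h import *
a=vision.grab_frame("wrist")[:,:,::-1];cv2.imwrite("pics/p3.png",a)
```

```text
(no output)
```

View pics/p3.png

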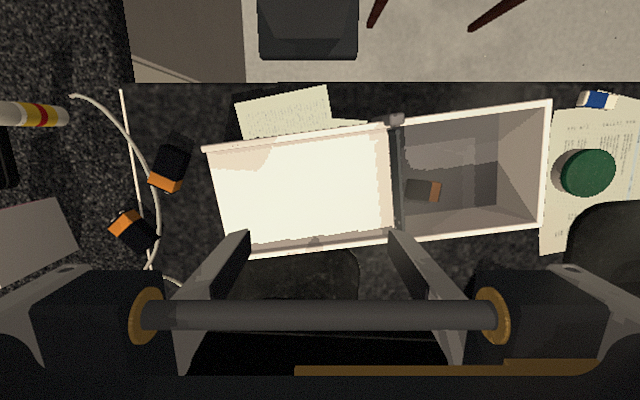

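The gate is shut across the deck at column 397, and the battery is in the tray at (423,190). The other things in this view are where they were, and the arm is clear.

```bash
python3 -c "
from station import ticket
print(ticket.sign_off())"
```

```text
the job is handed in; nothing more can be done
None
```

The battery was pushed through the finger-held gate into the tray, the gate swung shut behind it, nothing else visible moved, and the job is handed in at about 9.5 s.

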